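Set the router table's depth dial to seven clicks and clamp it

ROBOT

A 6-joint arm with a two-finger parallel gripper is mounted at the origin on the work surface. World frame = base frame: x ahead of the robot, y to its left, z up, the work surface at z = 0. Lengths are in mm, angles in rad, forces in N, time in s.
With the tool pointing down it reaches from about 350 to 975 mm from the base axis. Payload 7.1 kg.
Tool frame: the origin (TCP) lies midway between the tips of the shut fingers; the grasp point (between the pads) lies ctrl.grip_point_offset behind it (ctrl.grip_point_offset is the distance from the TCP to the grasp point, in mm); z points along the fingers, y is the line along which they close (so a half turn about z gives the same grasp; the last joint's range is limited). The gripper opens to 88 mm and grips with 3 to 60 N. Pads are 20 mm wide; open, the fingers measure 115 mm over their backs; the gripper's body (75 mm by 178 mm) begins 61 mm behind the grasp point.
Start: joints at [-1.172, 0.423, 1.63, -0, 1.089, -0.019], TCP at [253.609, -571.215, 222.675] pointing down, gripper open.
Joint ranges: [-3, 3], [-0.9, 2.11], [0.09, 2.58], [-1.31, 4.45], [0.11, 2.69], [-2.54, 2.54]. Speed limits (rad/s): [2.39, 2.39, 3.01, 3.14, 3.14, 3.14].

INTERFACE

Orientations are given as a rotation vector (axis times angle).
In Python, from workcell import ctrl, get_image, close_job, finder gives the robot as it stands.
- The arm moves only by the tool servo_tool, never from a script. Its argument "deltas" is a list of rows, each a list of 2 entries, a list of its own where there are three numbers: the shift along the tool's x, y, z in mm, then the turn, a rotation vector about the tool's x, y, z in rad. A call has 1 to 5 rows; each row is the pose to reach, as a shift and turn from the pose commanded when the call began, along the tool's axes at that moment; what a row does not reach only later rows make up. A row lasts 1/12 s, in which the tool goes at most 41.7 mm and 7.16 degrees, less where a joint would pass 70% of its speed; a pose out of reach is approached as far as the arm can. A call with a gripper value outside its range is refused whole. "grip" is the closure, from -1 (fully open) to 1 (shut), so that 0 is half open, set as the call begins (left out, the last holds). The fingers move at their own pace and stop on an object; the grip force is fixed at half the most. Time passes only in rows, so rows that repeat a pose let the fingers close. It gives the time, the measured TCP pose, the force, the opening and the grip force at its end, in the units of the state.
- ctrl.get_obs(): the state, without advancing time (a new reading comes with each control period).
- get_image(name): name is "side" or "top" or "wrist"; returns a dict with "frame" (480x640x3 uint8, blue, green, red), "depth" (480x640 float32, mm along the optical axis (not along the pixel's ray), 0 where there is no reading), "K" (3x3 intrinsics, pixels), "dist" ([k1, k2, p1, p2, k3] as OpenCV has them; the pictures are not rectified), "pose" (4x4, takes a point from camera to world coordinates). Camera axes: x right, y down, z forward; pixel columns grow to the right and rows downward; lengths in mm; the calibration is good to about 2 mm. A picture is of the moment at which its call begins.
- close_job(): hands the job in; it is judged then, once.
Trained networks look in a picture, given as the dict that the camera call returned (one of the last four; its "shot" number tells which), for a name from the list of things; names that differ only in an ending like _2 or _b are one class to them, and where a whole thing is asked for, a point or a joint stands for the part that bears it (a point fixed in the world has none). Each returns a list of dicts, best first, with "score" (0 to 1); they miss things now and then, are a little off and sometimes report something else, mostly with a low value. They report only what shows in the picture. A call takes as long as a camera call.
- finder.search_frame(query, picture): "rect" ([centre column, centre row, width, height] as shares, 0 to 1, of the picture: columns of its width, rows of its height, round what is visible of it).
- finder.silhouettes(query, picture): "mask" (480x640 bool, what is visible of it) and "rect" ([centre column, centre row, width, height] as shares, 0 to 1, of the picture: columns of its width, rows of its height, round what is visible of it).
The state is a dict: "t": time; "qpos": joint angles; "qvel": joint speeds; "joint_torque": joint torques, N m; "ee_pos": TCP position; "orientation": TCP orientation; "ft_force": force on the tool from outside, world axes, zero at the start; "moment": the same for the moment, N m; "width": finger opening in mm; "grasp_force": force on a finger pad.
Only numpy, scipy, OpenCV 4.12 (cv2) and the standard library are available. Lean on these libraries where they do the work, as an engineer would, in place of code of your own. Each camera call takes 0.05 s, during which the arm holds its last target. There are 200 camera calls.

TASK

Set the router station's depth dial to exactly seven clicks: press the black dial down just far enough to unlock it (by feel: never hard against its bottom, never forcing it while locked), turn it clockwise while you keep it pressed, counting seven clicks from the zero stop where it stands, and let it come up again. Then swing the red-tipped clamp lever all the way over to clamp the setting, and let go of everything. Do not touch the cutter, and leave the tape measure, the glue bottle and the brass block where they are.

Things in the scene. Friction and masses are not known exactly. Their poses are not given: they have to be found in the camera images.
- lift: Router station fixed to the bench: grey housing with aluminium top, 260 x 260 mm in plan, 50 mm high. Origin: centre of its underside; x, y along its edges, z up. In its frame (mm) the dial axis is at x -45, y 45, the cutter at x 65, y -15, the clamp lever's pivot at x -35, y -85, z 72. Place and yaw differ each time.
- dial_seat (a point): Point on the aluminium top (50 mm above the bench) on the dial's vertical axis. The dial above: black round skirt, 76 mm across, 8 thick, and on it a straight grip bar 56 long, 14 wide, 24 high, through the axis. At rest the skirt's upper face (foot of the bar) is 32 mm above this point, the bar's top 56 mm. Pinch the bar, fingertips just over the skirt, and press down.
- zero_tick (a point): Long red tick of a 24-tick ring, 51 mm from the dial axis. The dial is sprung up and, when up, locked. Pressed, it first gives at about 2 N for 0 to 12 mm (differs each time, not reported), then a spring catches: 6 N plus 3 N/mm. 2.5 mm past the catch (13.5 N) it is free to turn; at 3.7 mm (17 N) is a hard stop: 5 N on it (22 N of push) is too much. Let go on a click, it rises and locks.
- dial (a joint): Angle of the dial (rad), clockwise from above positive; 0 = click 0, the zero stop, where it starts: bar along x of lift, its white line to -x, at the red tick. One click is 0.2618 rad (15 deg); click seven is 1.833. A sprung ball pulls it into each click; about 0.1 N m takes it to the next; between clicks it falls into the nearer. Over 1 N m against the lock is too much. Far stop at click 11.
- clamp (a joint): Angle of the clamp lever in rad: 0 to 0.12 at the start (open, leaning to -x of lift), 1.0 = fully over (leaning to +x of lift), clamped. It stays where it is left; about 1 to 2 N at the tip moves it.
- clamp_tip (a point): Centre of the red ball, 26 mm in diameter, at the end of the clamp lever: about 120 mm above the bench, 55 mm from the pivot axis, which lies along y of lift. It swings in the x-z plane of lift.
- cutter_top (a point): Top of the router cutter (brass coloured body 18 mm in diameter, blade 21 mm wide) standing about 29 mm out of the aluminium top, in a red ring. Sharp: not to be touched.
- tape: Yellow and black tape measure, 62 x 40 x 60 mm, loose on the bench beside the station. Origin under its centre.
- glue: White glue bottle with an orange cap, 60 mm in diameter, 150 mm high, loose on the bench beside the station. Origin under its centre.
- block: Brass setup block 25 x 50 x 12 mm lying loose on the aluminium top, near the far left corner. Origin under its centre.

How it is judged:
By the outcome, as a careful person would: the job done as asked, in the order asked, and still so for the second after the job is handed in, with the robot touching nothing.
It also fails if it takes over 72 s, if anything falls off the work surface, if the arm or the gripper's body presses on something with over 40 N, if the wrist force passes 120 N, or if a joint passes its speed limit or range.

## Working session

There is one attempt and no reset: what is moved stays moved. The work goes in short steps, Python scripts to look and compute and a tool call to move; the robot and the scene stay as the last step left them, time stands still between calls to the robot, and variables do not carry over. Pictures are saved under pics/ and viewed, at most 10 in all, crops included, and the job is handed in when it is done.

Besides the shell and the picture viewer there is one more tool, called after ">>>" as name([rows], argument=value, ...), one row to a line, values as JSON. servo_tool: Moves the arm, as the interface text tells. Its arguments: {"type":"object","properties":{"deltas":{"type":"array","items":{"type":"array"}},"grip":{"type":"number"}},"required":["deltas"]}

```bash
mkdir -p pics; cat > h.py <<'E'
from workcell import ctrl,get_image,close_job,finder
import numpy as np,cv2
from scipy.spatial.transform import Rotation as R
def ray(im,u,v):
    p=cv2.undistortPoints(np.array([[[u,v]]],float),im["K"],np.array(im["dist"],float))[0,0]
    return np.array([p[0],p[1],1.])
def world(im,u,v,d):
    return (im["pose"]@np.r_[ray(im,u,v)*d,1])[:3]
def onz(im,u,v,z):
    T=im["pose"];r=T[:3,:3]@ray(im,u,v);return T[:3,3]+r*(z-T[2,3])/r[2]
def pix(im,p):
    T=np.linalg.inv(im["pose"]);rv=cv2.Rodrigues(T[:3,:3])[0]
    return cv2.projectPoints(np.array([p],float),rv,T[:3,3],im["K"],np.array(im["dist"],float))[0][0,0]
def dep(im,u,v,r=2):
    d=im["depth"][int(v)-r:int(v)+r+1,int(u)-r:int(u)+r+1];d=d[d>0];return np.median(d) if d.size else 0
E
python3 - <<'E'
from h import *
np.set_printoptions(precision=1,suppress=True)
print(ctrl.get_obs(),ctrl.grip_point_offset)
for c in ["top","side"]:
    im=get_image(c);cv2.imwrite(f"pics/{c}0.png",im["frame"])
    print(c,im["pose"][:3,3])
    for q in ["lift","dial","zero_tick","clamp_tip","cutter_top","tape","glue","block"]:
        for f in finder.search_frame(q,im)[:1]:
            u,v=f["rect"][0]*640,f["rect"][1]*480;d=dep(im,u,v)
            print(q,round(f["score"],2),(np.array(f["rect"])*[640,480,640,480]),world(im,u,v,d))
E
```

```text
{'t': 0.0, 'qpos': array([-1.2,  0.4,  1.6,  0. ,  1.1, -0. ]), 'qvel': array([ 0., -0.,  0., -0., -0.,  0.]), 'joint_torque': array([  0. , -54.5, -27.4,   0.1,   0. ,  -0. ]), 'ee_pos': array([ 253.4, -570.7,  221.9]), 'orientation': array([-3.1, -0.7,  0. ]), 'ft_force': array([0.2, 0.4, 0.5]), 'moment': array([-0.1, -0. ,  0. ]), 'grasp_force': 0.0, 'width': 87.6395782131512} 18.700000000000003
top [ 523.5   28.8 1037.3]
lift 0.61 [295.6 220.6 148.9 148.4] [605.3  74.8  50.4]
dial 0.98 [269.6 232.7  39.7  39.9] [579.5 121.5 105.1]
zero_tick 0.7 [297.  219.6 152.9 146.1] [607.2  71.9  50.3]
clamp_tip 0.7 [334.7 255.7  14.1  13.4] [532.6   1.5 134.1]
cutter_top 0.64 [309.8 187.1  10.5  10. ] [667.3  44.1  79.7]
tape 0.6 [194.2 209.2  30.1  36.4] [633.1 275.5  60.4]
glue 0.6 [399.  236.4  39.   32.3] [ 563.9 -114.7  147.3]
block 0.89 [266.4 161.6  26.8  15.7] [723.6 129.4  61.9]
side [317.2 503.1 599.6]
lift 0.68 [296.8 305.5 218.7 185.4] [567.3 142.6  81.2]
dial 0.8 [294.8 302.4  48.2  54.7] [572.6 139.8  82.2]
zero_tick 0.81 [297.5 305.6 213.7 183.5] [566.  142.7  81.9]
cutter_top 0.66 [277.1 249.2   9.8  15.2] [664.9  52.6  75.3]
tape 0.86 [201.  374.9  60.9  50.4] [623.  296.4  57.2]
glue 0.65 [374.8 213.7  35.7  75.7] [557.7 -97.9  93.3]
block 0.64 [222.1 271.5  34.1  25.3] [720.6 131.7  61.3]
```

```bash
python3 - <<'E'
import cv2
a=cv2.imread("pics/top0.png")[130:310,180:430];cv2.imwrite("pics/top0c.png",cv2.resize(a,None,fx=3.2,fy=3.2,interpolation=2))
E
```

```text
(no output)
```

View pics/top0c.png

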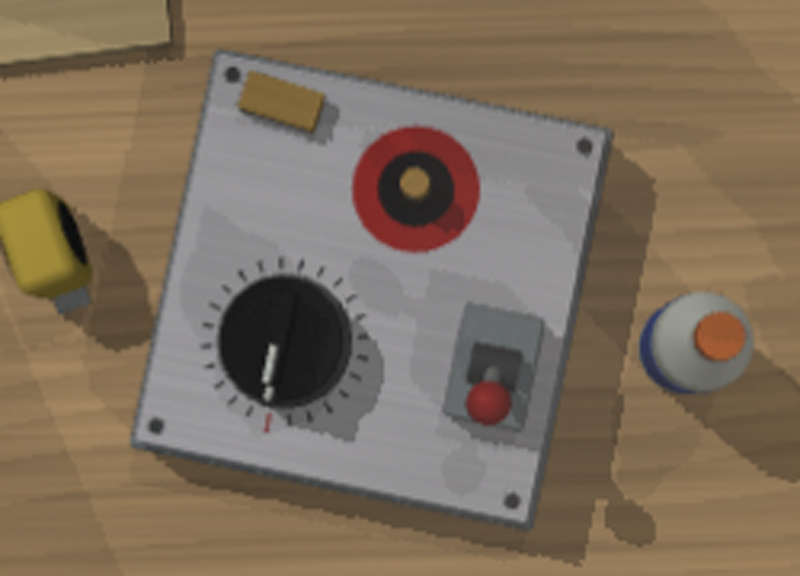

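View pics/side0.png

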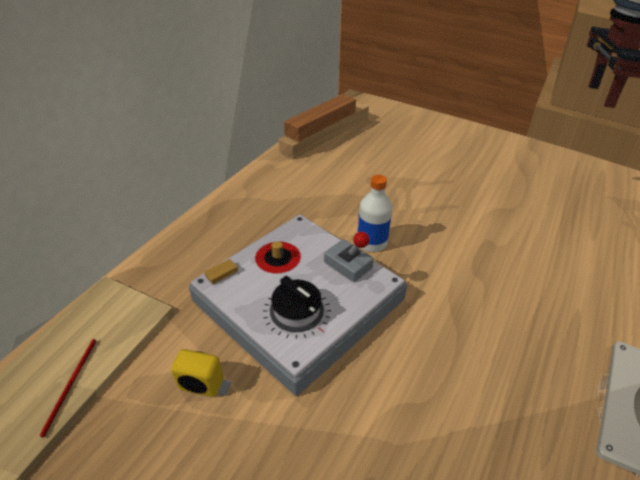

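The station's +x points up in the top view, with yaw about -12°. The red tick is at crop (267,422), the ball at (488,402) and the dial at (285,342). Next I'll fit the pose from the corners.

```bash
python3 - <<'E'
from h import *
np.set_printoptions(precision=2,suppress=True)
im=get_image("top")
m=finder.silhouettes("lift",im)[0]["mask"].astype(np.uint8)
C=np.array([(218,52),(610,130),(530,525),(133,445)])/3.2+[180,130]
P=np.array([onz(im,*c,50) for c in C]);print(P, [np.linalg.norm(P[i]-P[i-1]) for i in range(4)])
# model corners: far-left(+x,+y), far-right(+x,-y), near-right, near-left
M=np.array([(130,130),(130,-130),(-130,-130),(-130,130)])
c=P[:,:2].mean(0);H=M.T@(P[:,:2]-c);yaw=np.arctan2(H[0,1]-H[1,0],H[0,0]+H[1,1])
print("c",c,"yaw",yaw)
Rz=np.array([[np.cos(yaw),-np.sin(yaw)],[np.sin(yaw),np.cos(yaw)]])
for n,p in dict(dial=(-45,45),cut=(65,-15),piv=(-35,-85)).items(): print(n,c+Rz@p)
s=get_image("side")
for n,i,u,v in (("top dial",im,269.6,232.7),("side dial",s,294.8,302.4)):
    print(n,onz(i,u,v,95))
def tri(a,b):
    A=[];r=[]
    for i,u,v in (a,b):
        d=i["pose"][:3,:3]@ray(i,u,v);d/=np.linalg.norm(d);Q=np.eye(3)-np.outer(d,d);A.append(Q);r.append(Q@i["pose"][:3,3])
    return np.linalg.solve(sum(A),sum(r))
print("ball",tri((im,334.7,255.7),(s,361,240)),"cut",tri((im,309.8,185.5),(s,277.5,243)))
o=ctrl.get_obs();print(R.from_rotvec(o["orientation"]).as_matrix(),o["ee_pos"],o["t"],o["qpos"])
w=get_image("wrist");print(w["pose"],w["K"])
T=np.eye(4);T[:3,:3]=R.from_rotvec(o["orientation"]).as_matrix();T[:3,3]=o["ee_pos"];print(np.linalg.inv(T)@w["pose"])
E
```

```text
[[758.64 166.94  50.  ]
 [701.84 -78.15  50.  ]
 [456.86 -20.61  50.  ]
 [512.84 224.88  50.  ]] [np.float64(252.54006934701454), np.float64(251.58344731795285), np.float64(251.646509307425), np.float64(251.78825565974464)]
c [607.55  73.26] yaw -0.22852724116330084
dial [573.91 127.29]
cut [667.46  43.93]
piv [554.2  -1.6]
top dial [580.   122.61  95.  ]
side dial [566.18 148.81  95.  ]
ball [534.41   1.66 117.26] cut [670.1   43.96  80.26]
[[ 0.91  0.41 -0.  ]
 [ 0.41 -0.91 -0.  ]
 [-0.   -0.   -1.  ]] [ 253.61 -571.2   222.68] 1.05 [-1.17  0.42  1.63 -0.    1.09 -0.02]
[[   0.41   -0.88   -0.25  320.13]
 [  -0.91   -0.39   -0.11 -540.54]
 [   0.      0.27   -0.96  385.42]
 [   0.      0.      0.      1.  ]] [[347.87   0.   317.36]
 [  0.   347.87 238.6 ]
 [  0.     0.     1.  ]]
[[  -0.     -0.96   -0.27   73.23]
 [   1.     -0.      0.     -1.03]
 [  -0.     -0.27    0.96 -162.74]
 [   0.      0.      0.      1.  ]]
```

```bash
cat > go.py <<'E'
import sys
from h import *
x,y,z,phi=map(float,sys.argv[1:5])
o=ctrl.get_obs();M=R.from_rotvec(o["orientation"]);p=np.radians(phi)
T=R.from_matrix(np.array([[np.cos(p),np.sin(p),0],[np.sin(p),-np.cos(p),0],[0,0,-1]]))
print("shift",M.inv().apply(np.array([x,y,z])-o["ee_pos"]).round(2),"turn",(M.inv()*T).as_rotvec().round(4),"t",o["t"],"F",o["ft_force"].round(2),"M",o["moment"].round(3))
E
python3 go.py 574 127 222 166.9
```

```text
shift [ 576.11 -508.17    0.69] turn [ 0.     -0.     -2.4952] t 1.1 F [-0.68  0.65  0.07] M [0.041 0.004 0.045]
```

>>> servo_tool([
  [[576, -508, 0], [0, 0, -2.495]],
  [[576, -508, 0], [0, 0, -2.495]],
  [[576, -508, 0], [0, 0, -2.495]],
  [[576, -508, 0], [0, 0, -2.495]],
  [[576, -508, 0], [0, 0, -2.495]],
])

```text
t: 1.52
ee_pos: [340.8, -380.2, 222.8]
orientation: [2.72, 1.572, 0.0]
ft_force: [-0.5, -0.3, 0.6]
width: 88.1
grasp_force: 0.0
```

```bash
python3 go.py 574 127 222 166.9
```

```text
shift [555.88 -51.08   0.74] turn [ 2.0000e-04  3.0000e-04 -1.8647e+00] t 1.5167 F [-0.45 -0.31  0.56] M [-0.018 -0.058 -0.043]
```

>>> servo_tool([
  [[556, -51, 0], [0, 0, -1.865]],
  [[556, -51, 0], [0, 0, -1.865]],
  [[556, -51, 0], [0, 0, -1.865]],
  [[556, -51, 0], [0, 0, -1.865]],
  [[556, -51, 0], [0, 0, -1.865]],
])

```text
t: 1.93
ee_pos: [429.1, -191.2, 223.0]
orientation: [2.104, 2.332, 0.0]
ft_force: [0.8, 0.1, 0.5]
width: 88.1
grasp_force: 0.0
```

```bash
python3 go.py 574 127 222 166.9
```

```text
shift [301.68 176.81   1.01] turn [ 3.0000e-04  8.0000e-04 -1.2393e+00] t 1.9333 F [0.81 0.13 0.49] M [-0.014 -0.115 -0.033]
```

>>> servo_tool([
  [[302, 177, 0], [0, 0, -1.239]],
  [[302, 177, 0], [0, 0, -1.239]],
  [[302, 177, 0], [0, 0, -1.239]],
  [[302, 177, 0], [0, 0, -1.239]],
  [[302, 177, 0], [0, 0, -1.239]],
])

```text
t: 2.35
ee_pos: [516.6, -1.9, 223.0]
orientation: [1.284, 2.866, 0.0]
ft_force: [0.3, -1.2, 0.5]
width: 87.8
grasp_force: 0.0
```

```bash
python3 go.py 574 127 222 166.9
```

```text
shift [ 57.96 128.6    1.  ] turn [ 3.000e-04  6.000e-04 -6.138e-01] t 2.35 F [ 0.33 -1.16  0.48] M [-0.05  -0.165 -0.035]
```

>>> servo_tool([
  [[58, 128.6, 1], [0, 0, -0.614]],
  [[58, 128.6, 1], [0, 0, -0.614]],
  [[58, 128.6, 1], [0, 0, -0.614]],
  [[58, 128.6, 1], [0, 0, -0.614]],
  [[58, 128.6, 1], [0, 0, -0.614]],
])

```text
t: 2.77
ee_pos: [575.7, 128.4, 221.6]
orientation: [0.352, 3.12, 0.002]
ft_force: [0.7, -1.1, -0.1]
width: 87.9
grasp_force: 0.0
```

```bash
python3 - <<'E'
from h import *
np.set_printoptions(precision=1,suppress=True)
w=get_image("wrist");np.savez("w1.npz",**{k:v for k,v in w.items() if k!="shot"})
f=w["frame"].copy()
for q in ["dial","clamp_tip","cutter_top","zero_tick"]:
    for r in finder.search_frame(q,w)[:1]: print(q,r["score"],np.array(r["rect"])*[640,480,640,480])
o=ctrl.get_obs();print(o["ee_pos"],o["qpos"])
print(pix(w,(573.9,127.3,106)))
cv2.imwrite("pics/w1.png",f)
E
```

```text
dial 0.65 [318.5 229.6  86.   80.3]
clamp_tip 0.59 [155.5 224.3  46.7  35.8]
cutter_top 0.57 [258.6 330.5  20.5  29.2]
zero_tick 0.82 [268.7 237.6 277.6 219.9]
[573.9 124.  221.7] [ 0.2  0.4  1.7 -0.   1.1 -1.1]
[315.  232.6]
```

View pics/w1.png

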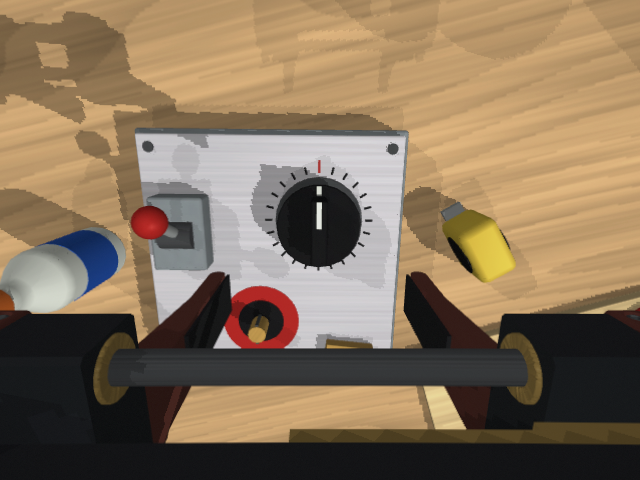

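The wrist view shows the dial at (318,223), the bar upright with its white line at (319,215), the red tick at (319,166) and the ball at (150,222). I'll refine these from depth.

```bash
cat > cloud.py <<'E'
from h import *
def cloud(w):
    d=w["depth"];v,u=np.mgrid[0:480,0:640]
    p=cv2.undistortPoints(np.stack([u.ravel(),v.ravel()],1)[:,None].astype(float),w["K"],np.array(w["dist"],float))[:,0]
    z=d.ravel();X=np.c_[p*z[:,None],z]
    return (X@w["pose"][:3,:3].T+w["pose"][:3,3]),z>0
E
python3 - <<'E'
from cloud import *
np.set_printoptions(precision=2,suppress=True)
w=np.load("w1.npz");X,ok=cloud(w)
dd=np.hypot(X[:,0]-574,X[:,1]-127)
pl=X[ok&(dd>60)&(dd<75)];print("plate z",np.median(pl[:,2]))
sk=X[ok&(dd<55)&(X[:,2]>76)&(X[:,2]<92)];bar=X[ok&(dd<50)&(X[:,2]>102)&(X[:,2]<112)]
print("skirt",len(sk),np.median(sk[:,2]),cv2.minEnclosingCircle(sk[:,:2].astype(np.float32)))
print("bar",len(bar),np.median(bar[:,2]),cv2.minAreaRect(bar[:,:2].astype(np.float32)),bar.mean(0))
print("tick",onz(w,319,166,50.5),"line", onz(w,319,216,106), onz(w,319.3,228,106),onz(w,319,204,106))
for s in ((148,147),(393,149)):print(onz(w,*s,50))
bl=X[ok&(np.hypot(X[:,0]-534,X[:,1]-2)<30)&(X[:,2]>95)];print("ball",len(bl),bl.max(0),bl.min(0),cv2.minEnclosingCircle(bl[:,:2].astype(np.float32)))
E
python3 go.py 574 127 222 166.9
```

```text
plate z 317.77920415443964
skirt 4291 82.63678748852897 ((575.5783081054688, 129.88735961914062), 37.97309494018555)
bar 1083 106.59722327373794 ((575.5841064453125, 130.36474609375), (13.332124710083008, 55.983882904052734), 76.8274917602539) [574.27 130.43 106.56]
tick [525.69 141.96  50.5 ] line [560.99 133.66 106.  ] [570.87 131.66 106.  ] [551.35 135.86 106.  ]
[473.75  -8.62  50.  ]
[526.03 212.43  50.  ]
ball 1064 [550.94  19.45 136.99] [520.33  -5.14  95.09] ((535.6968994140625, 6.808182239532471), 15.377691268920898)
shift [ 0.63  2.91 -0.35] turn [-0.0001 -0.0003 -0.0101] t 3.0167 F [ 0.63 -0.59 -1.18] M [ 0.062 -0.154 -0.017]
```

>>> servo_tool([
  [[0, 0, 0], [0, 0, 0]],
  [[0, 0, 0], [0, 0, 0]],
  [[0, 0, 0], [0, 0, 0]],
])

```text
t: 3.27
ee_pos: [574.2, 123.9, 221.9]
orientation: [0.371, 3.119, 0.0]
ft_force: [0.3, -0.1, 0.6]
width: 87.8
grasp_force: 0.0
```

```bash
python3 - <<'E'
from cloud import *
np.set_printoptions(precision=2,suppress=True)
w=get_image("wrist");X,ok=cloud(w)
dd=np.hypot(X[:,0]-574,X[:,1]-127)
sk=X[ok&(dd<55)&(X[:,2]>76)&(X[:,2]<92)];bar=X[ok&(dd<50)&(X[:,2]>102)&(X[:,2]<112)]
print("skirt",len(sk),np.median(sk[:,2]),cv2.minEnclosingCircle(sk[:,:2].astype(np.float32)))
print("bar",len(bar),np.median(bar[:,2]),cv2.minAreaRect(bar[:,:2].astype(np.float32)),bar.mean(0))
bl=X[ok&(np.hypot(X[:,0]-534,X[:,1]-2)<30)&(X[:,2]>105)];print("ball",len(bl),bl.max(0),bl.min(0),cv2.minEnclosingCircle(bl[:,:2].astype(np.float32)))
o=ctrl.get_obs();print(o["ee_pos"],o["qvel"],o["moment"])
T=np.eye(4);T[:3,:3]=R.from_rotvec(o["orientation"]).as_matrix();T[:3,3]=o["ee_pos"];print((np.linalg.inv(T)@w["pose"])[:3,3])
E
python3 go.py 574.5 128.5 222 166.8
```

```text
skirt 4288 82.63740867269371 ((575.5734252929688, 129.9973602294922), 37.92594528198242)
bar 1080 106.62977683224102 ((575.1844482421875, 130.07521057128906), (13.900742530822754, 55.15576171875), 76.30819702148438) [574.   130.25 106.6 ]
ball 997 [546.44  19.9  137.45] [520.34  -5.04 105.  ] ((533.1893920898438, 6.830197334289551), 13.271824836730957)
[574.19 124.07 221.84] [ 0.  0. -0. -0.  0. -0.] [ 0.08 -0.13  0.03]
[  74.12    0.66 -162.75]
shift [ 0.74  4.38 -0.16] turn [ 0.0001  0.0002 -0.0058] t 3.3167 F [-0.01  0.29  0.33] M [ 0.083 -0.128  0.027]
```

>>> servo_tool([
  [[1, 4.9, 40], [0, 0, -0.004]],
  [[1, 4.9, 80], [0, 0, -0.004]],
  [[1, 4.9, 115], [0, 0, -0.004]],
  [[1, 4.9, 130], [0, 0, -0.004]],
  [[1, 4.9, 135], [0, 0, -0.004]],
])

```text
t: 3.73
ee_pos: [572.1, 128.9, 83.4]
orientation: [-0.362, -3.115, 0.003]
ft_force: [0.4, 0.1, 0.3]
width: 88.4
grasp_force: 0.0
```

>>> servo_tool([
  [[0, 0, 0], [0, 0, 0]],
  [[0, 0, 0], [0, 0, 0]],
])

```text
t: 3.9
ee_pos: [575.2, 129.6, 87.5]
orientation: [0.362, 3.12, 0.001]
ft_force: [-0.2, 0.0, 0.1]
width: 87.8
grasp_force: 0.0
```

```bash
python3 go.py 574.8 129 86.5 166.8
```

```text
shift [ 0.22 -0.62  1.03] turn [ 0.0005  0.0011 -0.0008] t 3.9 F [-0.18  0.04  0.1 ] M [ 0.071 -0.149 -0.039]
```

>>> servo_tool([
  [[0, 0, 0.3], [0, 0, 0]],
  [[0, 0, 0.6], [0, 0, 0]],
  [[0, 0, 1], [0, 0, 0]],
  [[0, 0, 1], [0, 0, 0]],
  [[0, 0, 1], [0, 0, 0]],
], grip=0.55)

```text
t: 4.32
ee_pos: [574.7, 129.6, 86.3]
orientation: [0.362, 3.12, 0.001]
ft_force: [-0.2, 0.7, -0.1]
width: 57.9
grasp_force: 0.0
```

>>> servo_tool([
  [[0, 0, 0], [0, 0, 0]],
  [[0, 0, 0], [0, 0, 0]],
  [[0, 0, 0], [0, 0, 0]],
], grip=1)

```text
t: 4.57
ee_pos: [574.4, 129.5, 85.7]
orientation: [0.362, 3.121, 0.0]
ft_force: [0.5, -0.3, 0.7]
width: 38.1
grasp_force: 0.0
```

```bash
python3 go.py 574.8 129 86.5 166.8
```

```text
shift [-0.53 -0.43 -0.78] turn [ 0.      0.     -0.0004] t 4.5667 F [ 0.47 -0.29  0.67] M [ 0.036 -0.158 -0.029]
```

>>> servo_tool([
  [[0, 0, 0], [0, 0, 0]],
  [[0, 0, 0], [0, 0, 0]],
  [[0, 0, 0], [0, 0, 0]],
  [[0, 0, 0], [0, 0, 0]],
  [[0, 0, 0], [0, 0, 0]],
])

```text
t: 4.98
ee_pos: [574.4, 129.8, 85.7]
orientation: [0.362, 3.121, 0.001]
ft_force: [0.4, 2.0, -0.4]
width: 13.7
grasp_force: 30.0
```

```bash
python3 go.py 574.8 129 86.5 166.8
```

```text
shift [-0.54 -0.66 -0.84] turn [ 0.0004  0.     -0.0006] t 4.9833 F [ 0.42  1.95 -0.36] M [ 0.369 -0.072 -0.055]
```

>>> servo_tool([
  [[0, 0, 0.4], [0, 0, 0]],
  [[0, 0, 0.8], [0, 0, 0]],
  [[0, 0, 1.2], [0, 0, 0]],
  [[0, 0, 1.6], [0, 0, 0]],
  [[0, 0, 2], [0, 0, 0]],
])

```text
t: 5.4
ee_pos: [574.4, 129.7, 83.7]
orientation: [0.362, 3.121, 0.0]
ft_force: [0.1, 3.4, 1.6]
width: 13.5
grasp_force: 30.0
```

>>> servo_tool([
  [[0, 0, 0.3], [0, 0, 0]],
  [[0, 0, 0.6], [0, 0, 0]],
  [[0, 0, 0.9], [0, 0, 0]],
  [[0, 0, 1.2], [0, 0, 0]],
  [[0, 0, 1.5], [0, 0, 0]],
])

```text
t: 5.82
ee_pos: [574.4, 129.7, 82.2]
orientation: [0.362, 3.121, 0.0]
ft_force: [-0.8, 4.7, 2.1]
width: 14.1
grasp_force: 30.0
```

>>> servo_tool([
  [[0, 0, 0.4], [0, 0, 0]],
  [[0, 0, 0.8], [0, 0, 0]],
  [[0, 0, 1.2], [0, 0, 0]],
  [[0, 0, 1.5], [0, 0, 0]],
  [[0, 0, 1.5], [0, 0, 0]],
])

```text
t: 6.23
ee_pos: [574.4, 129.7, 80.6]
orientation: [0.362, 3.121, 0.0]
ft_force: [-0.5, 5.7, 1.5]
width: 13.9
grasp_force: 30.0
```

```bash
python3 go.py 574.8 129 86.5 166.8
```

```text
shift [-0.51 -0.58 -5.87] turn [ 0.0002  0.0001 -0.0005] t 6.2333 F [-0.5   5.68  1.55] M [ 0.971 -0.026 -0.028]
```

>>> servo_tool([
  [[0, 0.1, 0.4], [0, 0, 0]],
  [[0, 0.2, 0.8], [0, 0, 0]],
  [[0, 0.4, 1.2], [0, 0, 0]],
  [[0, 0.5, 1.5], [0, 0, 0]],
  [[0, 0.5, 1.5], [0, 0, 0]],
])

```text
t: 6.65
ee_pos: [574.4, 129.7, 79.1]
orientation: [-0.362, -3.121, 0.001]
ft_force: [-1.3, 2.2, 3.3]
width: 13.7
grasp_force: 30.0
```

```bash
python3 go.py 574.8 129 86.5 166.8
```

```text
shift [-0.55 -0.64 -7.4 ] turn [-0.0004 -0.0001 -0.0004] t 6.65 F [-1.26  2.22  3.26] M [ 0.373 -0.075 -0.029]
```

>>> servo_tool([
  [[0, 0.1, 0.4], [0, 0, 0]],
  [[0, 0.2, 0.8], [0, 0, 0]],
  [[0, 0.3, 1], [0, 0, 0]],
  [[0, 0.3, 1], [0, 0, 0]],
])

```text
t: 6.98
ee_pos: [574.5, 129.8, 78.5]
orientation: [-0.361, -3.121, 0.001]
ft_force: [-3.2, 0.1, 7.1]
width: 13.9
grasp_force: 30.0
```

>>> servo_tool([
  [[0, 0, 0], [0, 0, 0]],
])

```text
t: 7.07
ee_pos: [574.4, 129.8, 78.5]
orientation: [-0.362, -3.121, 0.001]
ft_force: [-3.1, -0.1, 6.9]
width: 13.6
grasp_force: 30.0
```

>>> servo_tool([
  [[0.2, 0, 0.3], [0, 0, 0]],
  [[0.4, 0, 0.6], [0, 0, 0]],
  [[0.4, 0, 0.9], [0, 0, 0]],
  [[0.4, 0, 0.9], [0, 0, 0]],
  [[0.4, 0, 0.9], [0, 0, 0]],
])

```text
t: 7.48
ee_pos: [574.4, 129.8, 77.9]
orientation: [0.361, 3.12, -0.001]
ft_force: [-2.2, -1.3, 8.8]
width: 13.8
grasp_force: 30.0
```

>>> servo_tool([
  [[0, 0, 0], [0, 0, 0]],
])

```text
t: 7.57
ee_pos: [574.5, 129.8, 78.0]
orientation: [0.361, 3.12, -0.001]
ft_force: [-2.6, -1.5, 9.1]
width: 13.9
grasp_force: 30.0
```

>>> servo_tool([
  [[0.2, -0.1, 0.4], [0, 0, 0]],
  [[0.3, -0.2, 0.8], [0, 0, 0]],
  [[0.3, -0.2, 1.2], [0, 0, 0]],
  [[0.3, -0.2, 1.3], [0, 0, 0]],
  [[0.3, -0.2, 1.3], [0, 0, 0]],
])

```text
t: 7.98
ee_pos: [574.5, 129.8, 77.1]
orientation: [0.361, 3.119, -0.001]
ft_force: [-2.1, -0.0, 11.8]
width: 13.7
grasp_force: 30.0
```

>>> servo_tool([
  [[0, 0, 0], [0, 0, 0]],
  [[0, 0, 0], [0, 0, 0]],
])

```text
t: 8.15
ee_pos: [574.4, 129.8, 77.1]
orientation: [0.361, 3.119, -0.001]
ft_force: [-2.2, 0.1, 11.1]
width: 13.8
grasp_force: 30.0
```

>>> servo_tool([
  [[0.2, 0, 0.4], [0, 0, 0]],
  [[0.2, 0, 0.8], [0, 0, 0]],
  [[0.2, 0, 1.2], [0, 0, 0]],
  [[0.2, 0, 1.3], [0, 0, 0]],
  [[0.2, 0, 1.3], [0, 0, 0]],
])

```text
t: 8.57
ee_pos: [574.4, 129.8, 76.1]
orientation: [0.361, 3.119, -0.001]
ft_force: [-3.4, -0.9, 13.9]
width: 13.8
grasp_force: 30.0
```

>>> servo_tool([
  [[0, 0, 0], [0, 0, 0]],
  [[0, 0, 0], [0, 0, 0]],
])

```text
t: 8.73
ee_pos: [574.5, 129.8, 76.1]
orientation: [0.361, 3.119, -0.001]
ft_force: [-3.0, -1.0, 14.7]
width: 13.6
grasp_force: 30.0
```

```bash
python3 go.py 574.8 129 86.5 166.8
```

```text
shift [ -0.53  -0.72 -10.38] turn [-0.0001  0.0018 -0.0002] t 8.7333 F [-2.98 -1.02 14.65] M [-0.12   0.387 -0.123]
```

>>> servo_tool([
  [[0, 0, 0.1], [0, 0, 0]],
  [[0, 0, 0.2], [0, 0, 0]],
  [[0, 0, 0.25], [0, 0, 0.01]],
  [[0, 0, 0.25], [0, 0, 0.025]],
  [[0, 0, 0.25], [0, 0, 0.04]],
])

```text
t: 9.15
ee_pos: [574.5, 129.9, 76.0]
orientation: [0.424, 3.111, -0.0]
ft_force: [-3.1, -0.6, 15.2]
width: 13.7
grasp_force: 30.0
```

```bash
python3 go.py 574.8 129 86.5 166.8
```

```text
shift [ -0.57  -0.78 -10.52] turn [-0.0001  0.0018 -0.0406] t 9.15 F [-3.13 -0.63 15.22] M [-0.026  0.488  0.081]
```

>>> servo_tool([
  [[0, 0, 0], [0, 0, 0.02]],
  [[0, 0, 0], [0, 0, 0.04]],
  [[0, 0, 0], [0, 0, 0.06]],
])

```text
t: 9.4
ee_pos: [574.5, 130.0, 76.0]
orientation: [0.518, 3.097, -0.0]
ft_force: [-2.4, -0.8, 15.6]
width: 13.8
grasp_force: 30.0
```

```bash
python3 go.py 574.8 129 86.5 166.8
```

```text
shift [ -0.64  -0.83 -10.55] turn [ 0.0002  0.0018 -0.101 ] t 9.4 F [-2.37 -0.83 15.6 ] M [0.048 0.403 0.   ]
```

>>> servo_tool([
  [[0, 0, 0], [0, 0, 0.04]],
  [[0, 0, 0], [0, 0, 0.08]],
  [[0, 0, 0], [0, 0, 0.12]],
  [[0, 0, 0], [0, 0, 0.16]],
  [[0, 0, 0], [0, 0, 0.16]],
])

```text
t: 9.82
ee_pos: [574.7, 130.3, 76.0]
orientation: [0.766, 3.045, 0.001]
ft_force: [-2.2, 2.0, 15.1]
width: 13.7
grasp_force: 30.0
```

```bash
python3 go.py 574.8 129 86.5 166.8
```

```text
shift [ -0.73  -1.07 -10.45] turn [ 0.0009  0.002  -0.2624] t 9.8167 F [-2.19  1.95 15.1 ] M [ 0.313  0.4   -0.028]
```

>>> servo_tool([
  [[0, 0, 0], [0, 0, 0.06]],
  [[0, 0, 0], [0, 0, 0.12]],
  [[0, 0, 0], [0, 0, 0.18]],
  [[0, 0, 0], [0, 0, 0.24]],
  [[0, 0, 0], [0, 0, 0.262]],
])

```text
t: 10.23
ee_pos: [575.0, 130.7, 76.1]
orientation: [1.159, 2.918, 0.003]
ft_force: [-2.3, 3.7, 15.5]
width: 14.4
grasp_force: 30.0
```

```bash
python3 go.py 574.8 129 86.5 166.8
```

```text
shift [ -1.05  -1.33 -10.36] turn [ 0.002   0.0022 -0.5256] t 10.2333 F [-2.3   3.72 15.48] M [ 0.569  0.349 -0.017]
```

>>> servo_tool([
  [[0.1, 0.1, 0], [0, 0, 0.06]],
  [[0.3, 0.1, 0], [0, 0, 0.12]],
  [[0.5, 0.2, 0], [0, 0, 0.18]],
  [[0.6, 0.2, 0], [0, 0, 0.24]],
  [[0.6, 0.2, 0], [0, 0, 0.261]],
])

```text
t: 10.65
ee_pos: [575.4, 131.1, 76.3]
orientation: [1.528, 2.741, 0.004]
ft_force: [-0.4, 2.1, 13.7]
width: 13.9
grasp_force: 30.0
```

```bash
python3 go.py 574.8 129 86.5 166.8
```

```text
shift [ -1.51  -1.57 -10.18] turn [ 0.0031  0.0032 -0.7864] t 10.65 F [-0.42  2.06 13.74] M [ 0.343  0.075 -0.071]
```

>>> servo_tool([
  [[0, 0, 0.3], [0, 0, 0]],
  [[0, 0, 0.6], [0, 0, 0.06]],
  [[0, 0.1, 0.6], [0, 0, 0.12]],
  [[0, 0.2, 0.6], [0, 0, 0.18]],
  [[0, 0.2, 0.6], [0, 0, 0.24]],
])

```text
t: 11.07
ee_pos: [575.8, 131.3, 75.9]
orientation: [1.845, 2.539, 0.006]
ft_force: [0.5, 2.7, 14.7]
width: 13.9
grasp_force: 30.0
```

```bash
python3 go.py 574.8 129 86.5 166.8
```

```text
shift [ -1.88  -1.64 -10.58] turn [ 0.0041  0.0032 -1.0263] t 11.0667 F [ 0.46  2.73 14.72] M [0.42  0.023 0.014]
```

>>> servo_tool([
  [[0.1, 0, 0.1], [0, 0, 0.06]],
  [[0.2, 0, 0.2], [0, 0, 0.12]],
  [[0.3, 0, 0.2], [0, 0, 0.18]],
  [[0.4, 0, 0.3], [0, 0, 0.24]],
  [[0.4, 0, 0.3], [0, 0, 0.283]],
])

```text
t: 11.48
ee_pos: [576.4, 131.5, 75.8]
orientation: [2.184, 2.253, 0.007]
ft_force: [2.2, 0.3, 15.6]
width: 13.6
grasp_force: 30.0
```

```bash
python3 go.py 574.8 129 86.5 166.8
```

```text
shift [ -2.43  -1.58 -10.66] turn [ 0.0056  0.0037 -1.3093] t 11.4833 F [ 2.15  0.32 15.64] M [ 0.044 -0.213 -0.047]
```

>>> servo_tool([
  [[0, 0.1, 0], [0, 0, 0.06]],
  [[0, 0.2, 0], [0, 0, 0.12]],
  [[0, 0.3, 0], [0, 0, 0.18]],
  [[0, 0.4, 0], [0, 0, 0.24]],
  [[0, 0.4, 0], [0, 0, 0.262]],
])

```text
t: 11.9
ee_pos: [577.0, 131.5, 75.9]
orientation: [2.46, 1.949, 0.009]
ft_force: [1.9, -0.7, 14.4]
width: 13.8
grasp_force: 30.0
```

```bash
python3 go.py 574.8 129 86.5 166.8
```

```text
shift [ -2.87  -1.49 -10.6 ] turn [ 0.0066  0.0033 -1.5713] t 11.9 F [ 1.86 -0.7  14.39] M [ 0.018 -0.227  0.002]
```

>>> servo_tool([
  [[0, 0.1, 0.1], [0, 0, 0.06]],
  [[0, 0.2, 0.2], [0, 0, 0.12]],
  [[0, 0.3, 0.3], [0, 0, 0.18]],
  [[0, 0.3, 0.3], [0, 0, 0.24]],
  [[0, 0.3, 0.3], [0, 0, 0.262]],
])

```text
t: 12.32
ee_pos: [577.5, 131.2, 75.7]
orientation: [2.694, 1.611, 0.01]
ft_force: [1.5, -1.5, 15.7]
width: 13.7
grasp_force: 30.0
```

>>> servo_tool([
  [[0, 0, 0], [0, 0, 0]],
  [[0, 0, 0], [0, 0, 0]],
])

```text
t: 12.48
ee_pos: [577.5, 131.2, 75.7]
orientation: [2.691, 1.615, 0.01]
ft_force: [2.8, -0.2, 16.6]
width: 13.9
grasp_force: 30.0
```

```bash
python3 go.py 574.8 129 86.5 166.8
```

```text
shift [ -3.2   -1.24 -10.77] turn [ 0.0076  0.0028 -1.8304] t 12.4833 F [ 2.82 -0.2  16.55] M [-0.103 -0.387 -0.051]
```

>>> servo_tool([
  [[0, 0, -0.8], [0, 0, 0]],
  [[0, 0, -1.8], [0, 0, 0]],
  [[0, 0, -2.8], [0, 0, 0]],
  [[0, 0, -3.8], [0, 0, 0]],
  [[0, 0, -4.8], [0, 0, 0]],
])

```text
t: 12.9
ee_pos: [577.4, 131.2, 79.5]
orientation: [2.691, 1.615, 0.01]
ft_force: [5.8, 0.5, 2.6]
width: 13.8
grasp_force: 30.0
```

>>> servo_tool([
  [[0, 0, -0.8], [0, 0, 0]],
  [[0, 0, -1.6], [0, 0, 0]],
  [[0, 0, -2.4], [0, 0, 0]],
  [[0, 0, -3.2], [0, 0, 0]],
  [[0, 0, -3.2], [0, 0, 0]],
])

```text
t: 13.32
ee_pos: [577.4, 131.2, 82.5]
orientation: [2.691, 1.615, 0.01]
ft_force: [6.1, 0.8, 2.2]
width: 13.6
grasp_force: 30.0
```

```bash
python3 go.py 574.8 129 86.5 166.8
```

```text
shift [-3.17 -1.25 -4.07] turn [ 0.0074  0.0028 -1.8303] t 13.3167 F [6.12 0.75 2.2 ] M [ 0.062 -1.143 -0.031]
```

>>> servo_tool([
  [[0.1, 0.2, -0.6], [0, 0, 0]],
  [[0.2, 0.4, -1.2], [0, 0, 0]],
  [[0.3, 0.5, -1.8], [0, 0, 0]],
  [[0.3, 0.6, -2], [0, 0, 0]],
  [[0.3, 0.6, -2], [0, 0, 0]],
])

```text
t: 13.73
ee_pos: [577.5, 131.2, 84.1]
orientation: [2.692, 1.615, 0.008]
ft_force: [4.8, 0.3, 2.1]
width: 13.8
grasp_force: 30.0
```

>>> servo_tool([
  [[0, 0, 0], [0, 0, 0]],
  [[0, 0, 0], [0, 0, 0]],
  [[0, 0, 0], [0, 0, 0]],
  [[0, 0, 0], [0, 0, 0]],
  [[0, 0, 0], [0, 0, 0]],
], grip=-0.1)

```text
t: 14.15
ee_pos: [574.3, 131.1, 82.9]
orientation: [-2.694, -1.616, 0.002]
ft_force: [-0.2, -0.6, -1.0]
width: 43.4
grasp_force: 0.0
```

>>> servo_tool([
  [[0, 0, -10], [0, 0, 0]],
  [[0, 0, -40], [0, 0, 0]],
  [[0, 0, -80], [0, 0, 0]],
  [[0, 0, -120], [0, 0, 0]],
  [[0, 0, -135], [0, 0, 0]],
])

```text
t: 14.57
ee_pos: [577.1, 131.8, 224.4]
orientation: [2.692, 1.615, 0.011]
ft_force: [1.6, 0.1, 0.5]
width: 48.6
grasp_force: 0.0
```

```bash
python3 - <<'E'
from cloud import *
np.set_printoptions(precision=2,suppress=True)
w=get_image("wrist");X,ok=cloud(w)
dd=np.hypot(X[:,0]-575,X[:,1]-129)
sk=X[ok&(dd<55)&(X[:,2]>70)&(X[:,2]<92)];bar=X[ok&(dd<50)&(X[:,2]>102)&(X[:,2]<112)]
print("skirt",len(sk),np.median(sk[:,2]),cv2.minEnclosingCircle(sk[:,:2].astype(np.float32)))
print("bar",len(bar),np.median(bar[:,2]),cv2.minAreaRect(bar[:,:2].astype(np.float32)))
cv2.imwrite("pics/w2.png",w["frame"])
for c in("top","side"):
    i=get_image(c);cv2.imwrite(f"pics/{c}2.png",i["frame"])
    for q in finder.search_frame("clamp_tip",i)[:1]:print(c,q["score"],np.array(q["rect"])*[640,480,640,480])
for q in finder.search_frame("clamp_tip",w)[:1]:print(q["score"],np.array(q["rect"])*[640,480,640,480])
o=ctrl.get_obs();print(o["ee_pos"],o["qpos"],o["t"])
E
```

```text
skirt 4213 82.72652433183003 ((576.0584716796875, 129.9217071533203), 37.89213180541992)
bar 1046 106.68636330630545 ((576.43798828125, 130.0000457763672), (55.841346740722656, 13.260190963745117), 61.551273345947266)
top 0.57 [332.54 256.03  14.27  12.91]
side 0.64 [361.09 243.55  20.99  22.7 ]
0.74 [341.38 393.17  29.57  15.31]
[573.64 131.07 216.91] [ 0.2   0.38  1.72 -0.    1.05  0.69] 14.8667
```

View pics/w2.png

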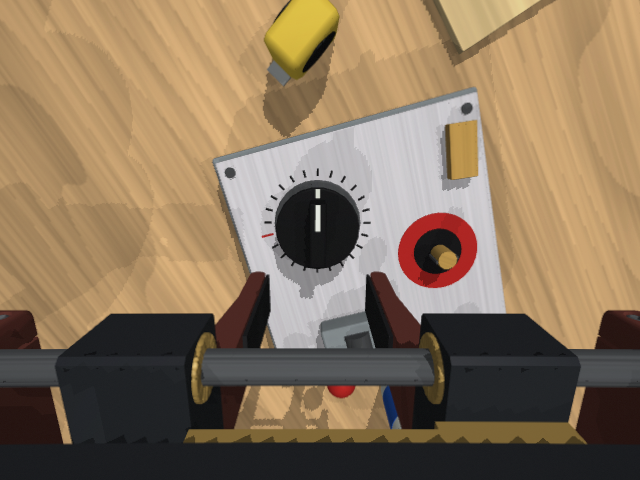

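The bar turned 105° and the white line sits on the seventh tick from the red one at (268,236). The skirt is back at 82.7 mm, so the dial is at click 7, up and locked. Next is the clamp.

```bash
python3 go.py 489.6 15.9 190 77
```

```text
shift [-141.12  -19.9    27.19] turn [-0.0022  0.0014 -0.2631] t 14.8667 F [-0.96 -0.31 -0.71] M [-0.038  0.056 -0.02 ]
```

>>> servo_tool([
  [[-30, -4, 5], [0, 0, -0.06]],
  [[-65, -9, 10], [0, 0, -0.12]],
  [[-100, -14, 16], [0, 0, -0.18]],
  [[-130, -18, 22], [0, 0, -0.24]],
  [[-141, -20, 26], [-0.002, 0.001, -0.263]],
], grip=1)

```text
t: 15.28
ee_pos: [486.6, 14.1, 189.9]
orientation: [-2.455, -1.957, 0.005]
ft_force: [0.4, 0.5, 0.0]
width: 18.5
grasp_force: 0.0
```

>>> servo_tool([
  [[0, 0, 0], [0, 0, 0]],
  [[0, 0, 0], [0, 0, 0]],
  [[0, 0, 0], [0, 0, 0]],
  [[0, 0, 0], [0, 0, 0]],
])

```text
t: 15.62
ee_pos: [491.6, 17.0, 192.2]
orientation: [2.457, 1.955, 0.003]
ft_force: [0.3, 0.1, -1.1]
width: 0.3
grasp_force: 0.0
```

```bash
python3 go.py 489.6 15.9 112 77; python3 - <<'E'
from h import *
w=get_image("wrist");cv2.imwrite("pics/w3.png",w["frame"])
E
```

```text
shift [-1.65 -1.9  80.18] turn [ 0.0023 -0.0009  0.0002] t 15.6167 F [ 0.3   0.14 -1.13] M [-0.048 -0.07  -0.018]
```

View pics/w3.png

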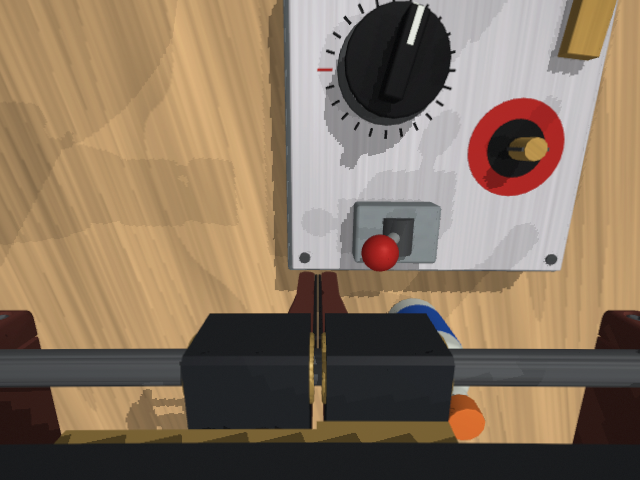

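The ball is at (381,253), with the shut fingers at (318,290) left of it, on the -x side. I'll descend and push.

>>> servo_tool([
  [[-0.5, -0.5, 20], [0, 0, 0]],
  [[-1, -1, 42], [0, 0, 0]],
  [[-1.6, -1.9, 62], [0, 0, 0]],
  [[-1.6, -1.9, 74], [0, 0, 0]],
  [[-1.6, -1.9, 80], [0, 0, 0]],
])

```text
t: 16.08
ee_pos: [488.2, 15.8, 110.6]
orientation: [-2.458, -1.956, -0.0]
ft_force: [-0.9, -0.4, 0.5]
width: 0.1
grasp_force: 0.0
```

>>> servo_tool([
  [[0, 0, 0], [0, 0, 0]],
  [[0, 0, 0], [0, 0, 0]],
  [[0, 0, 0], [0, 0, 0]],
])

```text
t: 16.33
ee_pos: [489.6, 15.4, 113.0]
orientation: [2.457, 1.955, 0.005]
ft_force: [0.3, 0.2, -0.3]
width: 0.2
grasp_force: 0.0
```

```bash
python3 - <<'E'
from cloud import *
np.set_printoptions(precision=1,suppress=True)
w=get_image("wrist");X,ok=cloud(w)
r=finder.silhouettes("clamp_tip",w)[0];m=r["mask"].ravel()&ok
print(r["score"],np.array(r["rect"])*[640,480,640,480],m.sum(),X[m].max(0),X[m].min(0),onz(w,r["rect"][0]*640,r["rect"][1]*480,122),ctrl.get_obs()["ee_pos"])
E
python3 go.py 489.6 15.9 112 77
```

```text
0.72 [413.8 293.8  57.   55.2] 2155 [554.5  19.9 137.2] [520.4 -10.3  74.8] [534.7   8.6 122. ] [489.5  15.3 113.1]
shift [ 0.59 -0.04  1.12] turn [ 0.0039 -0.0012  0.0001] t 16.4333 F [ 0.58 -0.11  0.15] M [-0.028 -0.066 -0.017]
```

>>> servo_tool([
  [[1, 3, 0], [0, 0, 0]],
  [[2, 7, 0], [0, 0, 0]],
  [[2, 11, 0], [0, 0, 0]],
  [[2, 15, 0], [0, 0, 0]],
  [[2, 20, 0], [0, 0, 0]],
])

```text
t: 16.85
ee_pos: [509.2, 12.5, 112.4]
orientation: [2.458, 1.955, 0.003]
ft_force: [0.2, -0.5, 0.1]
width: 0.2
grasp_force: 0.0
```

>>> servo_tool([
  [[0, 4, 0], [0, 0, 0]],
  [[0, 8, 0], [0, 0, 0]],
  [[0, 12, 0], [0, 0, 0]],
  [[0, 16, 0], [0, 0, 0]],
  [[0, 20, 0], [0, 0, 0]],
])

```text
t: 17.27
ee_pos: [528.4, 8.0, 112.3]
orientation: [2.458, 1.955, 0.003]
ft_force: [-2.8, 0.7, 1.0]
width: 0.5
grasp_force: 0.9
```

>>> servo_tool([
  [[0, 4, 0], [0, 0, 0]],
  [[0, 8, 0], [0, 0, 0]],
  [[0, 12, 0], [0, 0, 0]],
  [[0, 15, 0], [0, 0, 0]],
  [[0, 17, 0], [0, 0, 0]],
])

```text
t: 17.68
ee_pos: [545.3, 4.2, 112.4]
orientation: [2.458, 1.955, 0.003]
ft_force: [-0.6, 1.2, 1.7]
width: 0.9
grasp_force: 0.6
```

```bash
python3 go.py 489.6 15.9 112 77
```

```text
shift [ -1.13 -56.91   0.22] turn [ 0.0025 -0.0008 -0.0002] t 17.6833 F [-0.59  1.18  1.71] M [0.032 0.121 0.008]
```

>>> servo_tool([
  [[0, 2, 0], [0, 0, 0]],
  [[0, 4, 0], [0, 0, 0]],
  [[0, 6, 0], [0, 0, 0]],
  [[0, 8, 0], [0, 0, 0]],
])

```text
t: 18.02
ee_pos: [552.5, 2.5, 112.2]
orientation: [2.458, 1.955, 0.003]
ft_force: [-0.7, 0.4, -0.6]
width: 0.3
grasp_force: 0.6
```

>>> servo_tool([
  [[0, 1.5, 0], [0, 0, 0]],
  [[0, 3, 0], [0, 0, 0]],
])

```text
t: 18.18
ee_pos: [555.3, 1.8, 112.2]
orientation: [2.458, 1.955, 0.002]
ft_force: [-0.8, 0.3, -2.0]
width: 0.8
grasp_force: 0.6
```

>>> servo_tool([
  [[0, 1, 0], [0, 0, 0]],
  [[0, 2, 0], [0, 0, 0]],
])

```text
t: 18.35
ee_pos: [557.2, 1.4, 112.2]
orientation: [2.458, 1.955, 0.002]
ft_force: [-2.1, 1.1, -1.3]
width: 0.3
grasp_force: 0.7
```

Still moving freely; continue until the stop is felt.

>>> servo_tool([
  [[0, 1, 0], [0, 0, 0]],
  [[0, 2, 0], [0, 0, 0]],
])

```text
t: 18.52
ee_pos: [559.3, 0.9, 112.3]
orientation: [2.458, 1.955, 0.003]
ft_force: [-1.7, -0.2, -1.4]
width: 0.4
grasp_force: 0.7
```

>>> servo_tool([
  [[0, 1, 0], [0, 0, 0]],
  [[0, 2, 0], [0, 0, 0]],
])

```text
t: 18.68
ee_pos: [560.8, 0.5, 112.3]
orientation: [2.458, 1.955, 0.002]
ft_force: [-5.6, 0.8, 0.6]
width: 0.8
grasp_force: 2.5
```

>>> servo_tool([
  [[0, 1, 0], [0, 0, 0]],
  [[0, 1.5, 0], [0, 0, 0]],
  [[0, 1.5, 0], [0, 0, 0]],
])

```text
t: 18.93
ee_pos: [560.9, 0.5, 112.2]
orientation: [-2.457, -1.954, 0.001]
ft_force: [-7.1, 1.8, 3.1]
width: 0.4
grasp_force: 3.9
```

>>> servo_tool([
  [[0, 1, 0], [0, 0, 0]],
  [[0, 1, 0], [0, 0, 0]],
  [[0, 1, 0], [0, 0, 0]],
])

```text
t: 19.18
ee_pos: [561.0, 0.5, 112.1]
orientation: [-2.456, -1.954, 0.003]
ft_force: [-10.7, 3.5, 6.5]
width: 0.5
grasp_force: 5.3
```

>>> servo_tool([
  [[0, -4, 0], [0, 0, 0]],
  [[0, -12, 0], [0, 0, 0]],
  [[0, -24, 0], [0, 0, 0]],
  [[0, -40, 0], [0, 0, 0]],
  [[0, -55, 0], [0, 0, 0]],
])

```text
t: 19.6
ee_pos: [510.0, 12.4, 112.5]
orientation: [2.457, 1.954, 0.005]
ft_force: [0.5, -0.7, -1.0]
width: 0.4
grasp_force: 0.0
```

>>> servo_tool([
  [[0, -5, -20], [0, 0, 0]],
  [[0, -10, -50], [0, 0, 0]],
  [[0, -15, -85], [0, 0, 0]],
  [[0, -15, -110], [0, 0, 0]],
  [[0, -15, -120], [0, 0, 0]],
])

```text
t: 20.02
ee_pos: [497.2, 15.7, 236.2]
orientation: [2.454, 1.952, 0.012]
ft_force: [0.7, 0.9, -0.2]
width: 0.4
grasp_force: 0.0
```

>>> servo_tool([
  [[0, 0, 0], [0, 0, 0]],
  [[0, 0, 0], [0, 0, 0]],
  [[0, 0, 0], [0, 0, 0]],
  [[0, 0, 0], [0, 0, 0]],
])

```text
t: 20.35
ee_pos: [494.3, 15.6, 230.5]
orientation: [-2.458, -1.955, 0.001]
ft_force: [0.2, 0.3, -0.3]
width: 0.8
grasp_force: 0.0
```

```bash
python3 - <<'E'
from cloud import *
np.set_printoptions(precision=1,suppress=True)
w=get_image("wrist");X,ok=cloud(w);cv2.imwrite("pics/w4.png",w["frame"])
bar=X[ok&(np.hypot(X[:,0]-575,X[:,1]-129)<50)&(X[:,2]>102)&(X[:,2]<112)]
print("bar",len(bar),np.median(bar[:,2]),cv2.minAreaRect(bar[:,:2].astype(np.float32)))
b=X[ok&(np.hypot(X[:,0]-575,X[:,1])<45)&(X[:,2]>112)&(X[:,2]<145)];print("ball",b.max(0),cv2.minEnclosingCircle(b[:,:2].astype(np.float32)))
for c in ["side"]:
    im=get_image(c)
    for q in ["tape","glue","block"]:
        for f in finder.search_frame(q,im)[:1]: print(q,np.array(f["rect"])*[640,480,640,480])
E
```

```text
bar 1549 106.50090650448033 ((575.60107421875, 129.6836700439453), (56.17453384399414, 14.272281646728516), 62.09866714477539)
ball [593.1   8.4 135.3] ((580.8104248046875, -4.331591606140137), 12.725059509277344)
tape [202.6 374.7  60.9  48.8]
glue [374.  213.6  37.3  74.9]
block [223.9 272.   36.6  27.1]
```

View pics/w4.png

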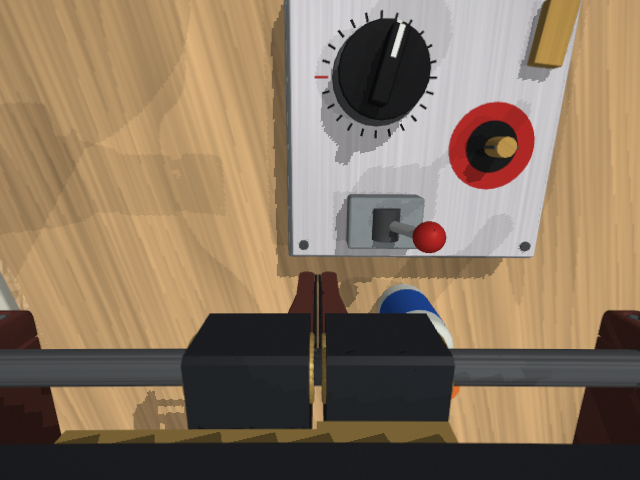

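The lever leans fully to +x, with the ball at (429,237), 26 mm past the pivot. The dial is unchanged at click 7, the loose items haven't moved, and the robot is clear.

```bash
python3 -c "
from workcell import close_job
print(close_job())"
```

```text
the job is handed in; nothing more can be done
None
```

The job is handed in: the dial is at click seven (measured turn about 105°) and back up, the clamp lever is fully over against its stop, and the tape, glue and block did not move; it took about 20 s, and no verdict came back.

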